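# Close the spice tray: fold the cover and tuck it under the lip

### The arm

A 6-joint arm with a two-finger parallel gripper is mounted at the origin on the work surface. World frame = base frame: x ahead of the robot, y to its left, z up, the work surface at z = 0. Lengths are in m, angles in rad, forces in N, time in s.
With the tool pointing down it reaches from about 0.35 to 0.95 m from the base axis. Payload 17.4 kg.
Tool frame: the origin (TCP) lies on the front face of the gripper's body, between the roots of the fingers; the fingertips stand 84 mm ahead of it and the grasp point (between the pads) lies 65 mm ahead of it; y points along the fingers, z is the direction in which the jaws open and shut, and the axes are right-handed (so a half turn about y gives the same grasp; the last joint's range is limited). The gripper opens to 93 mm and grips with 3 to 60 N. Pads are 15 mm wide; open, the fingers measure 128 mm over their backs; the gripper's body (75 mm by 188 mm) begins 65 mm behind the grasp point.
Start: joints at [1.234, 0.116, 1.442, -0, 1.584, -0.038], TCP at [0.199, 0.645, 0.303] pointing down, gripper open.
Joint ranges: [-2.83, 2.83], [-0.83, 2.19], [0.07, 2.5], [-1.14, 4.28], [0.01, 3], [-2.97, 2.97]. Speed limits (rad/s): [1.89, 1.89, 2.22, 3.14, 3.14, 3.14].

### API

Orientations are given as a unit quaternion [w, x, y, z].
In Python, from bench import * gives the robot as it stands. The module is installed in compiled form; this text tells all that it offers.
- The arm moves only by the tool move_arm, never from a script. Its argument "targets" is one flat list of numbers, 5 for each row, row after row: the finger opening in cm, from 0 to 9.3, then the shift along the tool's x, y, z in cm, then the turn about the tool's y in degrees. In form: [fingers, dx, dy, dz, yaw, fingers, dx, dy, dz, yaw, ...]. A call has exactly 8 rows; each row shifts and turns the commanded pose from where the row before left it, along the tool's axes as they then stand; what a row does not reach is not made up. A row lasts 1/10 s, in which the tool goes at most 50 mm and 8.59 degrees, less where a joint would pass 70% of its speed; a pose out of reach is approached as far as the arm can. A call is refused whole if a number of a shift passes 5 or a number of a turn 8.59, either way. A call with a gripper value outside its range is refused whole. The fingers move at their own pace and stop on an object; "force" is the grip in N (left out, the last holds). Time passes only in rows, so rows that do not move let the fingers close, or fill a call up. It gives the time, the measured TCP pose, the force and the opening at its end, in the units of the state.
- sense(): the state, without advancing time (a new reading comes with each control period).
- get_image(name): name is "scene" or "side" or "wrist"; returns a dict with "pixels" (420x560x3 uint8, red, green, blue), "depth" (420x560 float32, m along the optical axis (not along the pixel's ray), 0 where there is no reading), "fx", "fy", "cx", "cy" (pixels), "dist" ([k1, k2, p1, p2, k3] as OpenCV has them; the pictures are not rectified), "world_from_camera" (4x4, takes a point from camera to world coordinates). Camera axes: x right, y up, looking along -z (the intrinsics and any distortion apply to the point x, -y, -z); pixel columns grow to the right and rows downward; lengths in m; the calibration is good to about 2 mm. A picture is of the moment at which its call begins.
- close_job(): hands the job in, once; it reports no verdict.
Trained networks look in the newest picture that a camera, given by its name, has taken for a name from the list of things; names that differ only in an ending like _2 or _b are one class to them, and where a whole thing is asked for, a point or a joint stands for the part that bears it (a point fixed in the world has none). Each returns a list of dicts, best first, with "confidence" (0 to 1); they miss things now and then, are a little off and sometimes report something else, mostly with a low value. They report only what shows in the picture. A call takes as long as a camera call. They do not tell look-alikes from the thing itself.
- boxes_of(camera, target): "pixel" ([column, row] in pixels, amid what is visible of it).
- silhouettes(camera, target): "pixels" (420x560 bool, what is visible of it) and "pixel" ([column, row] in pixels, amid what is visible of it).
- pinpoint(camera, target): "pixel" ([column, row] in pixels: a listed point, or the origin of a listed thing).
The state is a dict: "time": time; "joints": joint angles; "qd": joint speeds; "joint_torque": joint torques, N m; "ee_pos": TCP position; "eef_rot": TCP orientation; "wrist_force": force on the tool from outside, world axes, zero at the start; "torque": the same for the moment, N m; "opening": finger opening in m.
Only numpy, scipy, OpenCV 4.12 (cv2) and the standard library are available. Lean on these libraries where they do the work, as an engineer would, in place of code of your own. Each camera call takes 0.05 s, during which the arm holds its last target.

### The job

Close the spice tray: push its upright wooden cover over until it lies flat above the spice jars, then, keeping it pressed down, push its brass bar so that the cover slides forward and its free edge goes beneath the aluminium lip, fully home, and stays shut when you come away. Only push and press: lift nothing, do not shove the tray about, and leave the jars, mill and spoon where they are.

Things in the scene. Friction and masses are not known exactly. Their poses are not given: they have to be found in the camera images.
- tray: Loose dark spice tray, 1.6 kg, standing on the worktop, 160 mm (its x) by 220 mm (its y), side walls 60 mm high (aluminium guides on their rear ends reach 72 mm). Origin: centre of its underside. Its +x points from the hinge side (the side nearer the robot) to the lip side; +z up. It slides if pushed with more than about 10 N.
- lip (a point): Middle of the inner (hinge-side) edge of the aluminium retaining lip's underside: 57, 0, 71.5 mm in the tray's frame. The 4 mm thick lip spans the whole far side, from here to tray x = 80 mm, top at 75.5 mm, with a flared mouth that reaches 6 mm nearer the hinge (tray x = 50.5 mm) and up to 79 mm high.
- hinge (a point): Middle of the cover's hinge line, which runs along the tray's y. 66 mm above the tray's underside, at tray x = -68 mm + the runner value; it moves with the sliding runner.
- edge (a point): Middle of the cover's free edge, at half its thickness, 112 mm from the hinge line.
- bar (a point): Middle of the crest of the brass push bar on the cover's outer face (the upper face when folded flat; facing the robot when upright). The bar is 10 mm high, 10 mm wide, 120 mm long along the tray's y, centred 85 mm from the hinge line, so its hinge-side face is 80 mm from it; crest 12 mm from the cover's mid-plane. The cover, dark wood, is a 4 mm thick plate 200 mm wide (tray's y), reaching from 4 to 112 mm from the hinge line, mid-plane through the hinge line, 120 g.
- flap (a joint): Cover's fold angle, rad: 0 flat over the jars (its stop), pi/2 upright, more (up to 2.0) leaning back towards the robot. Starts at 1.55 to 1.9. A light spring (about 0.5 N at the free edge) raises it again when let go flat, unless the edge is under the lip; tucked, it rises to about 0.03 against the lip.
- runner (a joint): How far the cover and its hinge have slid towards the lip, m: 0 back stop, 0.025 fully home stop. Starts at 0 to 0.002; friction of about 3.5 N, stays where it is left. Flat at 0 the free edge is 6 mm short of the flared mouth; at 0.025 it is 12 mm beyond the lip's inner edge. If slid forward before it is flat, the cover lands on top of the lip.
- spice0: Lying glass spice jar, red-brown, black cap, 44 mm diameter, 100 mm long along its x, loose in slot 1 of 4 in the tray (from the tray's -y side), its top 50 mm above the tray's underside, below the cover. Origin: middle of its underside as placed. Leave in place.
- spice1: Lying glass spice jar, orange, black cap, 44 mm diameter, 100 mm long along its x, loose in slot 2 of 4 in the tray (from the tray's -y side), its top 50 mm above the tray's underside, below the cover. Origin: middle of its underside as placed. Leave in place.
- spice2: Lying glass spice jar, pink, black cap, 44 mm diameter, 100 mm long along its x, loose in slot 3 of 4 in the tray (from the tray's -y side), its top 50 mm above the tray's underside, below the cover. Origin: middle of its underside as placed. Leave in place.
- spice3: Lying glass spice jar, tan, black cap, 44 mm diameter, 100 mm long along its x, loose in slot 4 of 4 in the tray (from the tray's -y side), its top 50 mm above the tray's underside, below the cover. Origin: middle of its underside as placed. Leave in place.
- mill: Dark wooden pepper mill, 134 mm tall, 54 mm diameter, standing left of the tray (tray +y side, about 190 mm from its centre). Origin: centre of its foot. Leave alone.
- jar0: Squat glass jar with brown contents and black lid, 84 mm tall, 76 mm diameter, right of the tray (tray -y side, about 190 mm from its centre). Origin: centre of its foot. Leave alone.
- jar1: Squat glass jar with pale contents and black lid, 84 mm tall, 76 mm diameter, farther left on the worktop. Origin: centre of its foot. Leave alone.
- spoon: Steel spoon with a light wooden handle lying on the worktop at the right. Origin: on its underside. Leave alone.
Not all that is in view belongs to the job. Leave any green or purple look-alike of the spice3 alone.

How it is judged:
By the outcome, as a careful person would: the job done as asked, in the order asked, and still so for the second after the job is handed in, with the robot touching nothing.
It also fails if it takes over 38 s, if anything falls off the work surface, if the arm or the gripper's body presses on something with over 40 N, if the wrist force passes 120 N, or if a joint passes its speed limit or range.

## Working session

There is one attempt and no reset: what is moved stays moved. The work goes in short steps, Python scripts to look and compute and a tool call to move; the robot and the scene stay as the last step left them, time stands still between calls to the robot, and variables do not carry over. Pictures are saved under pics/ and viewed, and the job is handed in when it is done.

Besides the shell and the picture viewer there is one more tool, called after ">>>" as name(argument=value, ...) on one line, values as JSON. move_arm: Moves the arm, as the interface text tells. Its arguments: {"type":"object","properties":{"targets":{"type":"array"},"force":{"type":"number"}},"required":["targets"]}

```bash
mkdir -p pics; cat > h.py <<'E'
from bench import *
import numpy as np, cv2
from scipy.spatial.transform import Rotation as R
def pt(im,px,z=None):
    K=np.array([[im['fx'],0,im['cx']],[0,im['fy'],im['cy']],[0,0,1]])
    u=cv2.undistortPoints(np.array([[px]],float),K,np.array(im['dist'],float))[0,0]
    T=np.array(im['world_from_camera']); ray=np.array([u[0],-u[1],-1])
    if z is None:
        d=im['depth'][int(round(px[1])),int(round(px[0]))]
    else:
        w=T[:3,:3]@ray; d=(z-T[2,3])/w[2]
    return T[:3,:3]@(ray*d)+T[:3,3]
def cloud(im):
    K=np.array([[im['fx'],0,im['cx']],[0,im['fy'],im['cy']],[0,0,1]])
    v,u=np.mgrid[0:420,0:560]
    p=np.stack([u.ravel(),v.ravel()],1).astype(float)[:,None]
    q=cv2.undistortPoints(p,K,np.array(im['dist'],float))[:,0]
    d=im['depth'].ravel()[:,None].astype(float)
    T=np.array(im['world_from_camera'])
    P=np.hstack([q[:,:1]*d,-q[:,1:]*d,-d])@T[:3,:3].T+T[:3,3]
    P[d[:,0]==0]=np.nan
    return P.reshape(420,560,3)
def proj(im,P):
    T=np.linalg.inv(np.array(im['world_from_camera'])); c=T[:3,:3]@np.array(P)+T[:3,3]
    K=np.array([[im['fx'],0,im['cx']],[0,im['fy'],im['cy']],[0,0,1]])
    return cv2.projectPoints(np.array([[c[0],-c[1],-c[2]]]),np.zeros(3),np.zeros(3),K,np.array(im['dist'],float))[0][0,0]
def save(im,n): cv2.imwrite('pics/'+n+'.png',im['pixels'][:,:,::-1])
E
python3 - <<'E'
from h import *
np.set_printoptions(precision=4,suppress=True)
s=sense(); print(s)
for c in ['scene','side']:
    im=get_image(c); save(im,c+'0')
    for t in ['tray','lip','hinge','edge','bar','spice0','spice3','mill','jar0']:
        r=pinpoint(c,t)
        print(c,t,[(np.round(x['pixel']),round(x['confidence'],2),pt(im,x['pixel'])) for x in r[:2]])
E
```

```text
{'time': 0.0, 'joints': array([ 1.2342,  0.1165,  1.4423, -0.    ,  1.584 , -0.0378]), 'qd': array([ 0.    , -0.0001,  0.    ,  0.0004, -0.0002, -0.0008]), 'joint_torque': array([ -0.0047, -72.1262, -62.2608,   0.0777,   0.0238,  -0.0001]), 'ee_pos': array([0.1987, 0.645 , 0.302 ]), 'eef_rot': array([-0.6988,  0.6996, -0.1053,  0.1052]), 'wrist_force': array([-1.2306, -0.0728, -0.4364]), 'torque': array([-0.0217, -0.0158,  0.0373]), 'opening': 0.09313797676817755}
scene tray [(array([257., 238.]), 0.83, array([ 0.6164, -0.0664,  0.023 ])), (array([238., 248.]), 0.2, array([ 0.6408, -0.1417,  0.0503]))]
scene lip [(array([266., 237.]), 0.62, array([ 0.6592, -0.0555,  0.0808]))]
scene hinge [(array([242., 215.]), 0.94, array([ 0.5449, -0.0842,  0.069 ])), (array([209., 279.]), 0.36, array([ 0.7151, -0.2595,  0.0753]))]
scene edge [(array([233., 189.]), 0.56, array([ 0.5151, -0.0969,  0.1714])), (array([394., 149.]), 0.55, array([0.4882, 0.5286, 0.0406]))]
scene bar [(array([238., 193.]), 0.82, array([ 0.5218, -0.085 ,  0.1543]))]
scene spice0 [(array([248., 237.]), 0.95, array([ 0.6202
[... 802 characters left out ...]
e edge [(array([288., 214.]), 0.87, array([0.6153, 0.0104, 0.0504]))]
side bar [(array([282., 229.]), 0.61, array([ 0.5248, -0.0739,  0.1109])), (array([364., 272.]), 0.57, array([ 0.6515, -0.2772,  0.0382]))]
side spice0 [(array([235., 188.]), 0.83, array([0.5647, 0.2239, 0.0268])), (array([297., 237.]), 0.74, array([ 0.5371, -0.1245,  0.1161]))]
side spice3 [(array([235., 188.]), 0.83, array([0.5647, 0.2239, 0.0268])), (array([297., 237.]), 0.74, array([ 0.5371, -0.1245,  0.1161]))]
side mill [(array([267., 206.]), 0.73, array([0.6088, 0.1072, 0.0123]))]
side jar0 [(array([166., 156.]), 0.95, array([0.4612, 0.5289, 0.0193])), (array([362., 272.]), 0.87, array([ 0.6488, -0.2724,  0.0352]))]
```

```bash
python3 -c "
import cv2
a=cv2.imread('pics/scene0.png');cv2.imwrite('pics/sceneC.png',cv2.resize(a[140:320,180:420],None,fx=3.3,fy=3.3))
a=cv2.imread('pics/side0.png');cv2.imwrite('pics/sideC.png',cv2.resize(a[140:320,180:420],None,fx=3.3,fy=3.3))"
```

```text
(no output)
```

View pics/scene0.png

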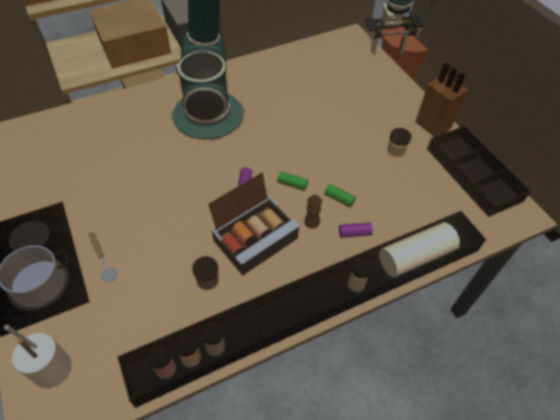

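View pics/sceneC.png

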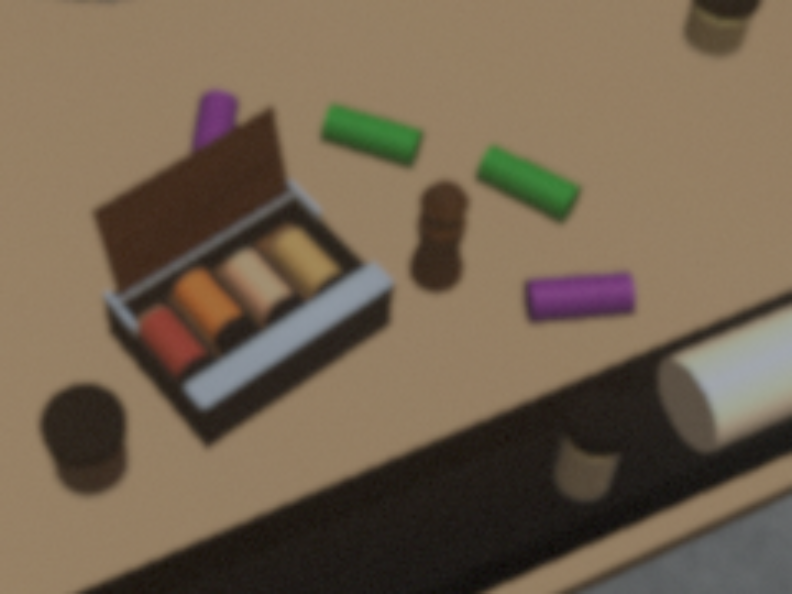

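View pics/sideC.png

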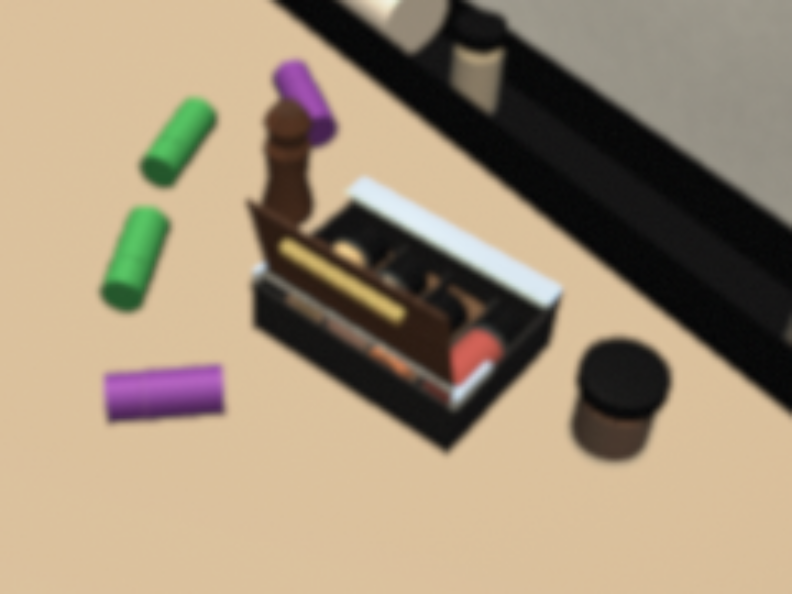

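The tray is at about (255,235) in scene and the cover stands upright behind it. The brass bar faces the robot at side pixel (283,225). The green and purple cylinders are look-alikes outside the tray. Next I fit the geometry from the depth images.

```bash
python3 - <<'E'
from h import *
np.set_printoptions(precision=4,suppress=True)
for c in ['scene','side']:
    im=get_image(c);P=cloud(im);np.save(c+'.npy',P)
    px=im['pixels'].astype(int)
    m=(P[...,0]>.45)&(P[...,0]<.78)&(P[...,1]>-.25)&(P[...,1]<.1)&(P[...,2]>.04)
    # lip: bluish bright
    l=m&(px[...,2]>px[...,0]-5)&(px.sum(2)>(330 if c=='scene' else 500))
    Q=P[l]; print(c,len(Q),np.median(Q[:,2]))
    Q=P[l&(abs(P[...,2]-.0755)<.012)]
    # separate lip (far)
    mk=l.astype(np.uint8); n,lab,st,ce=cv2.connectedComponentsWithStats(mk)
    for i in range(1,n):
        if st[i,4]<30: continue
        q=P[lab==i]; r=cv2.minAreaRect((q[:,:2]*1000).astype(np.float32)); print(st[i],r,np.percentile(q[:,2],[5,50,95]))
        ys,xs=np.nonzero(lab==i); r2=cv2.minAreaRect(np.stack([xs,ys],1).astype(np.float32)); b=cv2.boxPoints(r2)
        print([pt(im,x,.0755)[:2] for x in b])
    for t in ['edge','spice0','spice1','mill','jar0']:
        pass
    r=silhouettes(c,'edge')
    for x in r[:2]:
        k=cv2.erode(x['pixels'].astype(np.uint8),np.ones((3,3)))>0
        q=P[k]; q=q[~np.isnan(q[:,0])]
        print('cover',x['confidence'],len(q),q.mean(0)); q=q[q[:,2]>.08]; 
        if len(q)>20:
            qm=np.median(q,0); q=q[np.linalg.norm(q-qm,axis=1)<.13]; u,s,v=np.linalg.svd(q-q.mean(0)); print(q.mean(0),v[2],v[0],s,q[:,2].max())
    for t in ['mill','jar0']:
        for x in silhouettes(c,t)[:3]:
            print(t,x['confidence'],np.nanmedian(P[x['pixels']],0))
    # overhead map of everything above z .012 near
E
```

```text
scene 659 0.07607151223866637
[237 220  62  43 615] ((661.405517578125, -56.28143310546875), (49.59034729003906, 219.57044982910156), 12.63630485534668) [0.0709 0.0763 0.0809]
[array([ 0.6787, -0.1631]), array([0.6282, 0.0531]), array([0.6601, 0.0542]), array([ 0.7082, -0.1597])]
cover 0.77 1455 [ 0.5308 -0.0903  0.1273]
[ 0.5304 -0.0904  0.1293] [-0.9481 -0.2203 -0.2291] [ 0.2216 -0.9749  0.0205] [2.1063 1.0617 0.0815] 0.1800329177626807
cover 0.59 217 [ 0.6176 -0.1504  0.0485]
mill 0.81 [0.6363 0.1182 0.0777]
mill 0.44 [ 0.6183 -0.1498  0.0482]
mill 0.15 [ 0.5305 -0.0898  0.1271]
jar0 0.91 [0.485  0.5406 0.0711]
jar0 0.72 [ 0.6957 -0.2602  0.0825]
jar0 0.23 [ 0.5319 -0.091   0.123 ]
side 549 0.07541992446337531
[286 194  64  38 507] ((671.4226684570312, -53.43865966796875), (32.341209411621094, 220.07374572753906), 13.157424926757812) [0.073  0.0756 0.0788]
[array([0.6327, 0.0459]), array([0.6601, 0.0624]), array([ 0.7096, -0.1554]), array([ 0.6837, -0.1672])]
[317 250  11  11  35] ((578.2315673828125, -183.13717651367188), (46.644554138183594, 8.140167236328125), 12.203251838684082) [0.0652 0.0703 0.0737]
[array([ 0.5539, -0.1867]), array([ 0.5985, -0.1769]), array([ 0.5981, -0.1853]), array([ 0.5537, -0.1949])]
cover 0.62 939 [ 0.5255 -0.0917  0.1309]
[ 0.5252 -0.0917  0.1318] [-0.9392 -0.2156 -0.2673] [ 0.2261 -0.9741 -0.0089] [1.6559 0.872  0.0906] 0.17517559119249593
mill 0.61 [0.6134 0.1135 0.08  ]
mill 0.46 [ 0.6272 -0.0452  0.044 ]
jar0 0.72 [ 0.6626 -0.2667  0.0797]
jar0 0.64 [0.4646 0.534  0.0596]
jar0 0.32 [0.6242 0.007  0.0459]
```

```bash
cat >> h.py <<'E'
YAW=np.radians(13.0); O=np.array([.605,-.069])
ex=np.array([np.cos(YAW),np.sin(YAW)]); ey=np.array([-ex[1],ex[0]])
def rot(): 
    q=sense()['eef_rot']; return R.from_quat([q[1],q[2],q[3],q[0]])
def status():
    s=sense(); r=rot().as_matrix(); p=s['ee_pos']
    d=p[:2]-O
    print('t %.2f'%s['time'],'pos',p,'trayxy(mm)',1e3*d@ex,1e3*d@ey,'tipz',1e3*p[2]-84,'F',s['wrist_force'],'Fx',s['wrist_force'][:2]@ex,'open',s['opening'])
    print('tool x in tray',r[:2,0]@ex,r[:2,0]@ey,'z in tray',r[:2,2]@ex,r[:2,2]@ey,'yaxis',r[:,1],'q6',s['joints'][5])
np.set_printoptions(precision=4,suppress=True)
E
python3 - <<'E'
from h import *
status(); r=rot(); print(r.as_matrix())
p=sense()['ee_pos']; 
for sg in (1,-1):
    z=np.r_[sg*ey,0]; y=np.array([0,0,-1.]); x=np.cross(y,z)
    D=np.stack([x,y,z],1); print(sg,np.degrees((r.inv()*R.from_matrix(D)).as_rotvec()))
    g=np.array([.4745,-.099,.302]); print(D.T@(g-p)*100, r.as_matrix().T@(g-p)*100)
E
```

```text
t 1.40 pos [0.1987 0.6451 0.3027] trayxy(mm) -235.22251961805006 787.1774963663772 tipz 218.7289373027316 F [0.7993 1.0912 0.4935] Fx 1.0242312085290928 open 0.09287845241709215
tool x in tray 0.8649691787897206 -0.5018249890603987 z in tray 0.5018249890453519 0.8649691788454439 yaxis [ 0.  0. -1.] q6 -0.03780901775786045
[[ 0.9557  0.      0.2944]
 [-0.2944  0.      0.9557]
 [ 0.     -1.      0.    ]]
1 [ -0.0001 -30.1208   0.0006]
[ 10.1319   0.0729 -78.7052] [ 48.26     0.0731 -62.9932]
-1 [ -0.0008 149.8792  -0.0001]
[-10.1319   0.0729  78.7052] [ 48.26     0.0731 -62.9932]
```

>>> move_arm(targets=[0, 0, 0, 0, -7.53, 0, 0, 0, 0, -7.53, 0, 0, 0, 0, -7.53, 0, 0, 0, 0, -7.53, 0, 0.5, 0, -4, 0, 0, 0.5, 0, -4, 0, 0, 0.5, 0, -4, 0, 0, 0.5, 0, -4, 0], force=20)

```text
time: 2.2
ee_pos: [0.2544, 0.4922, 0.3027]
eef_rot: [0.703, -0.703, -0.08, 0.08]
wrist_force: [0.3, 0.8, -0.1]
opening: 0.0337
```

>>> move_arm(targets=[0, 0.5, 0, -4, 0, 0, 0.5, 0, -4, 0, 0, 0.5, 0, -4, 0, 0, 0.5, 0, -4, 0, 0, 0.5, 0, -4, 0, 0, 0.5, 0, -4, 0, 0, 0.5, 0, -4, 0, 0, 0.5, 0, -4, 0])

```text
time: 3.0
ee_pos: [0.3652, 0.1893, 0.303]
eef_rot: [0.703, -0.702, -0.08, 0.08]
wrist_force: [1.4, 0.5, -0.5]
opening: 0.0005
```

>>> move_arm(targets=[0, 0.5, 0, -4, 0, 0, 0.5, 0, -4, 0, 0, 0.5, 0, -4, 0, 0, 0.5, 0, -4, 0, 0, 0.5, 0, -4, 0, 0, 0.5, 0, -4, 0, 0, 0.5, 0, -4, 0, 0, 0.5, 0, -2.7, 0])

```text
time: 3.8
ee_pos: [0.4735, -0.1016, 0.3028]
eef_rot: [-0.703, 0.703, 0.08, -0.079]
wrist_force: [-0.3, 0.5, 0.1]
opening: 0.0004
```

```bash
python3 - <<'E'
from h import *
status()
for c in ['side','wrist','scene']:
    im=get_image(c); save(im,c+'1')
    np.save(c+'1.npy',cloud(im))
E
python3 -c "
import cv2
a=cv2.imread('pics/side1.png');cv2.imwrite('pics/side1C.png',cv2.resize(a[140:320,180:420],None,fx=3.3,fy=3.3))"
```

```text
t 3.80 pos [ 0.4735 -0.1016  0.3028] trayxy(mm) -135.49468672519575 -2.1747283227927925 tipz 218.80413129283914 F [-0.2608  0.4694  0.0755] Fx -0.14851344539042508 open 0.00041152521618941055
tool x in tray 0.9999990214548471 -0.0013889223928875212 z in tray 0.0013889800039545454 0.9999989759341253 yaxis [ 0.0002 -0.0003 -1.    ] q6 -2.060270549051529
```

View pics/side1C.png

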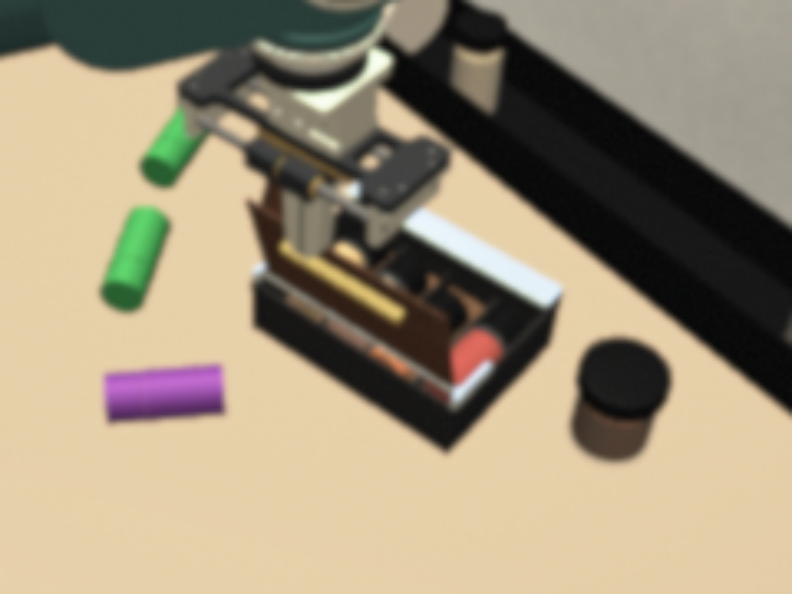

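View pics/wrist1.png

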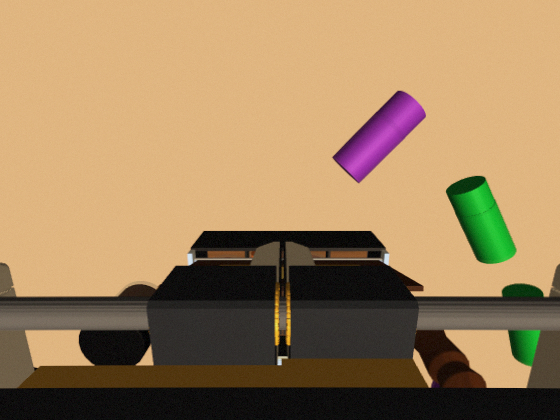

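```bash
python3 - <<'E'
from h import *
P=np.load('wrist1.npy')
def tr(p): d=p[:2]-O; return np.r_[d@ex,d@ey,p[2]]*1e3
for c in (215,250,330,360):
    print(c,[ (r,tr(P[r,c]).round(0)) for r in (230,233,236,240,245,250,255,260,264)])
Q=P.reshape(-1,3); d=Q[:,:2]-O; t=np.c_[d@ex,d@ey,Q[:,2]]*1e3
k=(abs(t[:,2]-58)<6)&(t[:,0]<-40)&(t[:,0]>-110); print(k.sum(),np.percentile(t[k],[1,50,99],axis=0))
# guide tops both other cams
k=(abs(t[:,2]-71)<4)&(t[:,0]<0)&(t[:,0]>-110)&(abs(t[:,1])>95);print(k.sum(),np.percentile(t[k],[1,50,99],axis=0))
# walls scene & side, lip from fused
for c in ('scene','side'):
    P=np.load(c+'.npy');Q=P.reshape(-1,3); d=Q[:,:2]-O; t=np.c_[d@ex,d@ey,Q[:,2]]*1e3
    k=(t[:,2]>30)&(t[:,2]<90)&(abs(t[:,0])<120)&(abs(t[:,1])<130); q=t[k]
    print(c,'x max at z>60',np.percentile(q[q[:,2]>68][:,0],[95,98,99.5]),'y range',np.percentile(q[q[:,2]>66][:,1],[.5,2,98,99.5]),'xmin',np.percentile(q[q[:,2]<60][:,0],[.5,2]))
    k=(t[:,2]>85)&(abs(t[:,0]+85)<35)&(abs(t[:,1])<105); q=t[k]
    # fit cover plane x = a+b*(z-66)
    A=np.c_[np.ones(len(q)),q[:,2]-66,q[:,1]]; s=np.linalg.lstsq(A,q[:,0],rcond=None)[0]; res=q[:,0]-A@s; g=abs(res)<4
    s=np.linalg.lstsq(A[g],q[g,0],rcond=None)[0]; print(g.sum(),s,np.degrees(np.arctan(s[1])),q[:,2].max(), np.percentile(q[:,1],[1,99]))
E
```

```text
215 [(230, array([-78., -92.,   0.])), (233, array([-77., -90.,  10.])), (236, array([-76., -88.,  20.])), (240, array([-77., -85.,  35.])), (245, array([-76., -82.,  52.])), (250, array([-74., -80.,  60.])), (255, array([-45., -93.,   6.])), (260, array([-67., -78.,  72.])), (264, array([-71., -73.,  93.]))]
250 [(230, array([-77., -47.,  -0.])), (233, array([-76., -46.,   9.])), (236, array([-77., -44.,  22.])), (240, array([-77., -43.,  36.])), (245, array([-76., -41.,  51.])), (250, array([-74., -40.,  60.])), (255, array([-58., -43.,  38.])), (260, array([-66., -40.,  71.])), (264, array([-72., -37.,  93.]))]
330 [(230, array([-78.,  58.,   1.])), (233, array([-77.,  57.,  10.])), (236, array([-77.,  55.,  21.])), (240, array([-76.,  53.,  35.])), (245, array([-76.,  51.,  52.])), (250, array([-73.,  50.,  60.])), (255, array([-53.,  56.,  26.])), (260, array([-66.,  48.,  72.])), (264, array([-72.,  45.,  93.]))]
360 [(230, array([-78.,  98.,   1.])), (233, array([-77.,  96.,  10.])), (236, array([-76.,  93.,  20.])), (240, array([-76.,  90.,  34.])), (245, array([-76.,  85.,  52.])), (250, array([-73.,  84.,  58.])), (255, array([-45.,  98.,   6.])), (260, array([-66.,  81.,  71.])), (264, array([-72.,  75.,  94.]))]
818 [[ -77.021  -106.1109   52.1125]
 [ -75.9351   30.1992   58.8826]
 [ -65.5914  110.8488   62.4596]]
176 [[ -74.8404 -107.6576   67.2584]
 [ -67.0864   97.5055   71.1997]
 [ -61.8026  111.8554   73.0161]]
scene x max at z>60 [81.7349 82.9203 84.5065] y range [-110.1467 -108.5109  106.2854  109.4302] xmin [-76.437 -74.77 ]
1319 [-62.6441  -0.2359  -0.0013] -13.273183384917854 182.52038191720808 [-98.8818  97.8578]
side x max at z>60 [81.1876 82.8296 83.9181] y range [-108.803  -107.9142  107.2075  110.4715] xmin [-79.2749 -78.2452]
884 [-65.5361  -0.2415   0.0015] -13.578737435183712 178.92176809348092 [-98.2015 100.101 ]
```

```bash
sed -i 's/O=np.array(.*/O=np.array([.608,-.0683])/' h.py
```

>>> move_arm(targets=[0, 0, 2, 0.1, 0, 0, 0, 3, 0.1, 0, 0, 0, 3, 0, 0, 0, 0, 1.3, 0, 0, 0, 0.8, 0, 0, 0, 0, 0.8, 0, 0, 0, 0, 0.8, 0, 0, 0, 0, 0.4, 0, 0, 0])

```text
time: 4.75
ee_pos: [0.5013, -0.0908, 0.2109]
eef_rot: [-0.702, 0.703, 0.081, -0.08]
wrist_force: [-0.7, 0.2, -0.3]
opening: 0.0007
```

```bash
python3 - <<'E'
from h import *
status()
im=get_image('side'); save(im,'side2')
cv2.imwrite('pics/side2C.png',cv2.resize(im['pixels'][140:320,180:420,::-1],None,fx=3.3,fy=3.3))
E
```

```text
t 4.75 pos [ 0.5013 -0.0908  0.2109] trayxy(mm) -109.03821674250268 2.1122386157303903 tipz 126.89773315743116 F [-0.6885  0.2172 -0.2546] Fx -0.6219481633660834 open 0.0007497612885357509
tool x in tray 0.9999990300285801 0.0003664691442818852 z in tray -0.00036565427902747846 0.9999997491602646 yaxis [ 0.0014 -0.0003 -1.    ] q6 -2.0272935588631453
```

View pics/side2C.png

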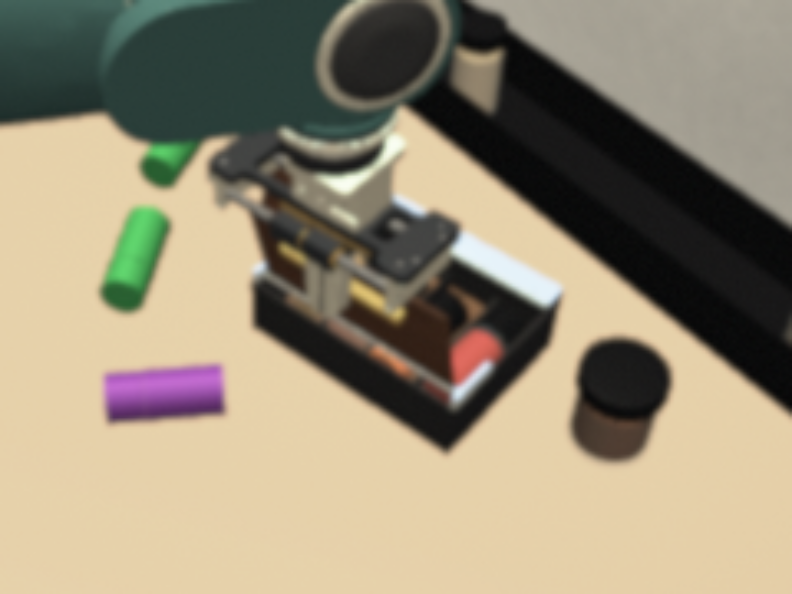

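>>> move_arm(targets=[0, 0.6, 0, 0, 0, 0, 0.6, 0, 0, 0, 0, 0.6, 0, 0, 0, 0, 0.6, 0, 0, 0, 0, 0.6, 0, 0, 0, 0, 0.6, 0, 0, 0, 0, 0.6, 0, 0, 0, 0, 0.6, 0, 0, 0])

```text
time: 5.6
ee_pos: [0.5472, -0.0801, 0.2096]
eef_rot: [0.703, -0.703, -0.08, 0.08]
wrist_force: [-1.2, -0.4, -0.9]
opening: 0.0004
```

```bash
python3 - <<'E'
from h import *
status()
im=get_image('side'); save(im,'side3')
cv2.imwrite('pics/side3C.png',cv2.resize(im['pixels'][140:320,180:420,::-1],None,fx=3.3,fy=3.3))
E
```

```text
t 5.60 pos [ 0.5472 -0.0801  0.2096] trayxy(mm) -61.857489919719356 2.2066502081061508 tipz 125.62262388666375 F [-1.2024 -0.3748 -0.8628] Fx -1.2558890162296548 open 0.0003913499327761257
tool x in tray 0.9999999706300647 1.632639823253238e-05 z in tray -1.63107232487335e-05 0.9999999977658598 yaxis [-0.0003  0.     -1.    ] q6 -1.9890863331310973
```

View pics/side3C.png

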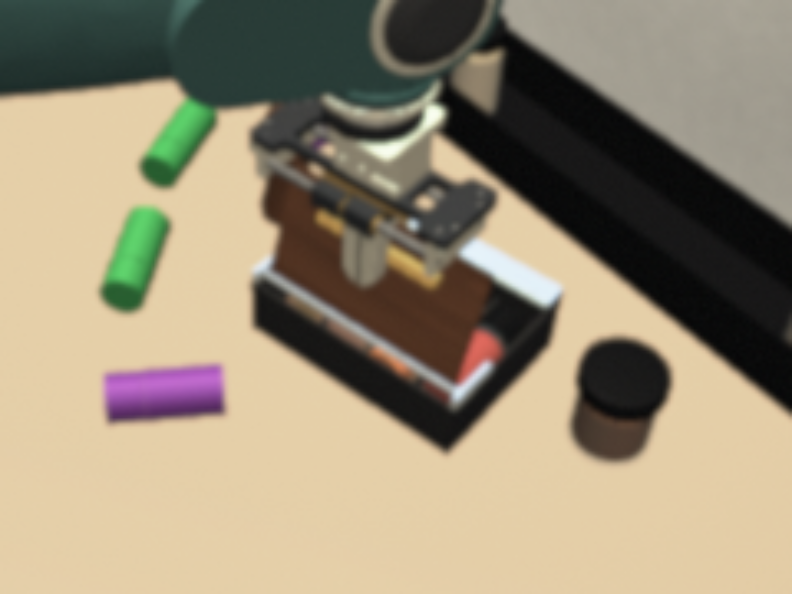

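>>> move_arm(targets=[0, 0.6, 0, 0, 0, 0, 0.6, 0, 0, 0, 0, 0.5, 0, 0, 0, 0, 0.6, 0.1, 0, 0, 0, 0.6, 0.1, 0, 0, 0, 0.6, 0.2, 0, 0, 0, 0.4, 0.6, 0, 0, 0, 0.4, 0.6, 0, 0])

```text
time: 6.45
ee_pos: [0.5891, -0.0704, 0.1933]
eef_rot: [-0.703, 0.703, 0.08, -0.08]
wrist_force: [-0.4, 0.1, 1.1]
opening: 0.0008
```

```bash
python3 - <<'E'
from h import *
status()
im=get_image('side'); save(im,'side4')
cv2.imwrite('pics/side4C.png',cv2.resize(im['pixels'][140:320,180:420,::-1],None,fx=3.3,fy=3.3))
E
```

```text
t 6.45 pos [ 0.5891 -0.0704  0.1933] trayxy(mm) -18.865874336308636 2.168092430029761 tipz 109.31979039853769 F [-0.4444  0.1047  1.1229] Fx -0.40949890286985524 open 0.0008077377065963462
tool x in tray 0.999999936033919 2.3299944695131484e-05 z in tray -2.32747105775367e-05 0.9999999972295907 yaxis [ 0.0004  0.     -1.    ] q6 -1.9597283830411507
```

View pics/side4C.png

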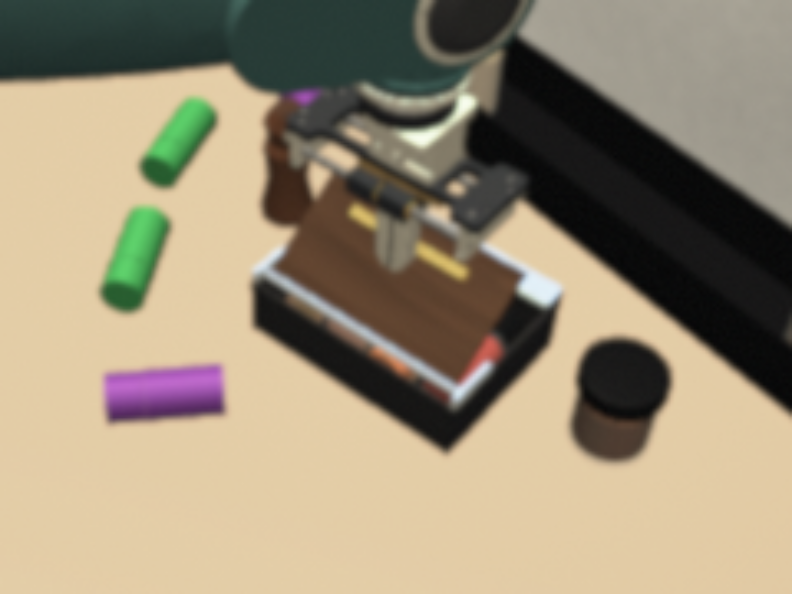

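>>> move_arm(targets=[0, 0.35, 0.7, 0, 0, 0, 0.35, 0.7, 0, 0, 0, 0.25, 0.7, 0, 0, 0, 0.25, 0.7, 0, 0, 0, 0.15, 0.6, 0, 0, 0, 0.1, 0.5, 0, 0, 0, 0, 0, 0, 0, 0, 0, 0, 0, 0])

```text
time: 7.3
ee_pos: [0.6028, -0.0672, 0.1548]
eef_rot: [0.703, -0.703, -0.08, 0.08]
wrist_force: [-0.7, 0.3, 1.1]
opening: 0.0006
```

```bash
python3 - <<'E'
from h import *
status()
im=get_image('side'); save(im,'side5')
cv2.imwrite('pics/side5C.png',cv2.resize(im['pixels'][160:280,220:380,::-1],None,fx=5,fy=5))
E
```

```text
t 7.30 pos [ 0.6028 -0.0672  0.1548] trayxy(mm) -4.8262843415478205 2.1966406727804193 tipz 70.78753249709894 F [-0.7367  0.2941  1.0709] Fx -0.6516889719920791 open 0.0005543020713317254
tool x in tray 0.9999999938912089 7.344944195792883e-05 z in tray -7.344643954231173e-05 0.9999999966421022 yaxis [-0.0001  0.     -1.    ] q6 -1.9509134617926112
```

View pics/side5C.png

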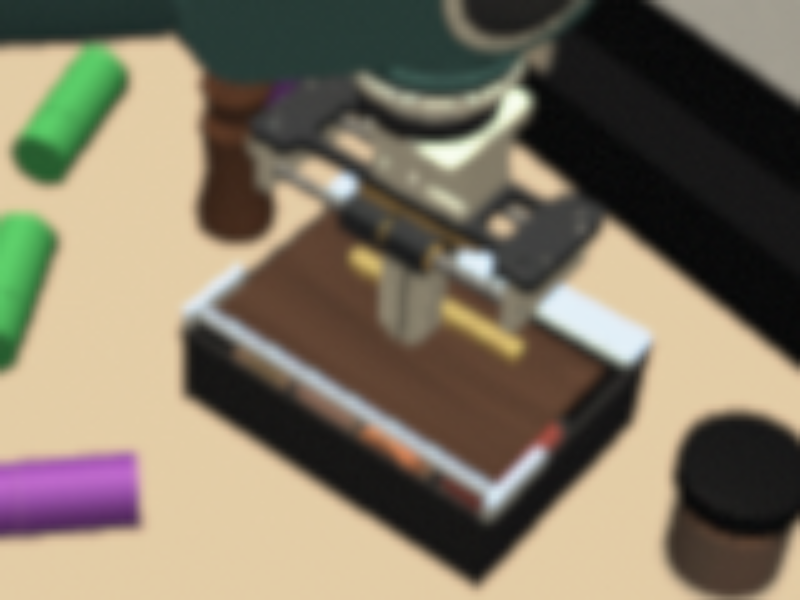

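>>> move_arm(targets=[0, 0, 0.1, 0, 0, 0, 0, 0.1, 0, 0, 0, 0, 0.1, 0, 0, 0, 0, 0, 0, 0, 0, 0, 0, 0, 0, 0, 0, 0, 0, 0, 0, 0, 0, 0, 0, 0, 0, 0, 0, 0])

```text
time: 8.15
ee_pos: [0.603, -0.0673, 0.1521]
eef_rot: [-0.703, 0.703, 0.08, -0.08]
wrist_force: [-1.1, 0.8, 6.2]
opening: 0.0006
```

```bash
python3 - <<'E'
from h import *
status()
E
```

```text
t 8.15 pos [ 0.603  -0.0673  0.1521] trayxy(mm) -4.670195921895721 2.148715321998872 tipz 68.1389655874192 F [-1.0683  0.7638  6.2475] Fx -0.869103716362593 open 0.0005956745226249906
tool x in tray 0.9999998275150281 4.3502256230145857e-05 z in tray -4.339749669528522e-05 0.9999999830619791 yaxis [ 0.0006 -0.     -1.    ] q6 -1.9508904655268937
```

>>> move_arm(targets=[0, 0.3, 0, 0, 0, 0, 0.3, 0, 0, 0, 0, 0.3, 0, 0, 0, 0, 0.3, 0, 0, 0, 0, 0.3, 0, 0, 0, 0, 0.2, 0, 0, 0, 0, 0.2, 0, 0, 0, 0, 0.1, 0, 0, 0])

```text
time: 8.95
ee_pos: [0.6223, -0.0628, 0.1521]
eef_rot: [-0.702, 0.703, 0.08, -0.08]
wrist_force: [-3.4, -0.0, 7.3]
opening: 0.0003
```

```bash
python3 - <<'E'
from h import *
status()
im=get_image('side'); save(im,'side6'); np.save('side6.npy',cloud(im))
cv2.imwrite('pics/side6C.png',cv2.resize(im['pixels'][160:280,220:380,::-1],None,fx=5,fy=5))
E
```

```text
t 8.95 pos [ 0.6223 -0.0628  0.1521] trayxy(mm) 15.194345910654873 2.1054091060147746 tipz 68.10203427426586 F [-3.3571 -0.0331  7.2523] Fx -3.2784682908993745 open 0.00034979795767039876
tool x in tray 0.9999999712569607 1.7735634844267713e-05 z in tray -1.7781559092706232e-05 0.999999981397237 yaxis [-0.0002 -0.0002 -1.    ] q6 -1.9389481254408645
```

View pics/side6C.png

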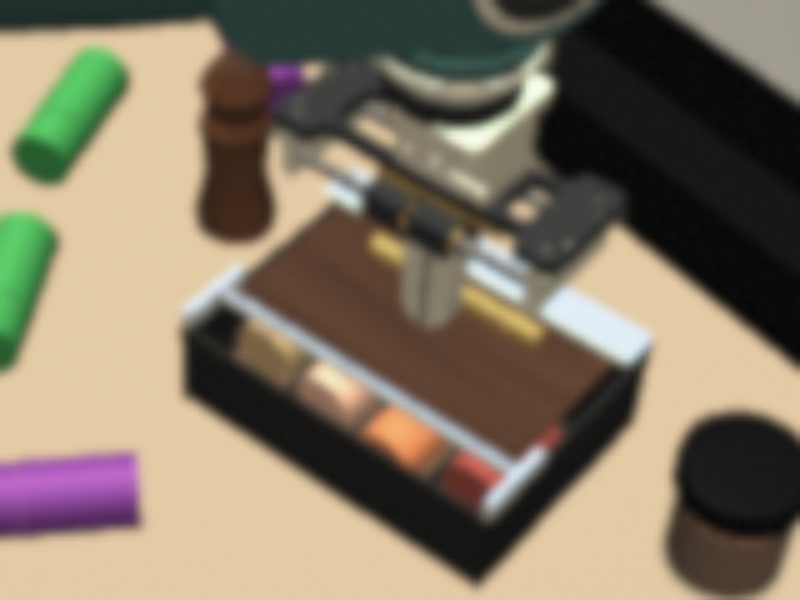

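>>> move_arm(targets=[0, 0.2, 0, 0, 0, 0, 0.2, 0, 0, 0, 0, 0.2, 0, 0, 0, 0, 0.2, 0, 0, 0, 0, 0.2, 0, 0, 0, 0, 0.1, 0, 0, 0, 0, 0.1, 0, 0, 0, 0, 0.1, 0, 0, 0])

```text
time: 9.8
ee_pos: [0.6343, -0.0602, 0.1518]
eef_rot: [-0.702, 0.703, 0.079, -0.081]
wrist_force: [-15.0, -4.3, 11.5]
opening: 0.0007
```

```bash
python3 - <<'E'
from h import *
status()
E
```

```text
t 9.80 pos [ 0.6343 -0.0602  0.1518] trayxy(mm) 27.401754239367744 1.9893481551344234 tipz 67.81657217158812 F [-15.0185  -4.2938  11.5484] Fx -15.599493879106241 open 0.0007106063990199205
tool x in tray 0.9999964029752444 -0.00011760053255981843 z in tray 0.00011723689480552543 0.9999999838983614 yaxis [-0.0026 -0.0007 -1.    ] q6 -1.9316102466013243
```

```bash
python3 - <<'E'
from h import *
im=get_image('side'); save(im,'side7'); np.save('side7.npy',cloud(im))
cv2.imwrite('pics/side7C.png',cv2.resize(im['pixels'][160:280,220:380,::-1],None,fx=5,fy=5))
im=get_image('scene'); save(im,'scene7')
cv2.imwrite('pics/scene7C.png',cv2.resize(im['pixels'][160:280,190:350,::-1],None,fx=5,fy=5))
status()
E
```

```text
t 9.90 pos [ 0.6342 -0.0602  0.1518] trayxy(mm) 27.328813286779546 1.9741631152805015 tipz 67.83770340625873 F [-11.9408  -3.5492  10.0044] Fx -12.433174489654492 open 0.00041464557743996634
tool x in tray 0.999995907542894 -0.00011273365135971324 z in tray 0.00011225948197465 0.9999999799161612 yaxis [-0.0027 -0.0008 -1.    ] q6 -1.9316248152051798
```

View pics/side7C.png

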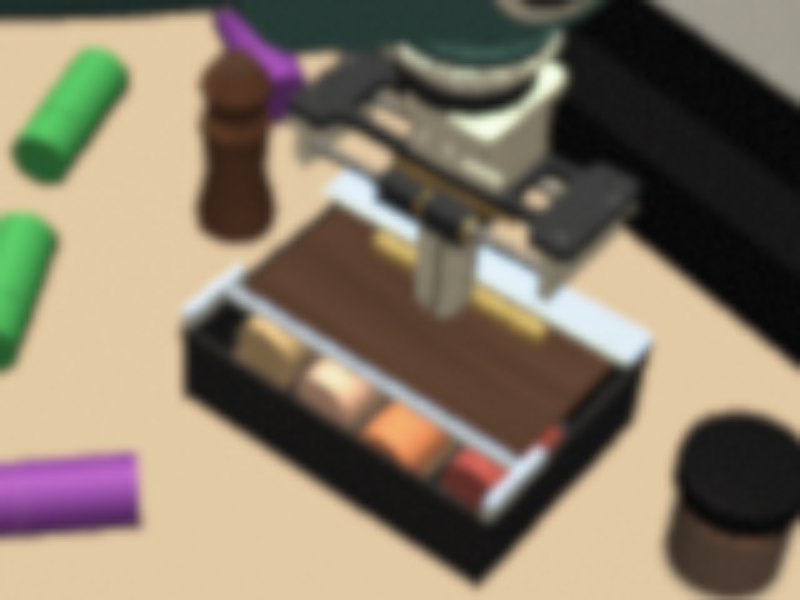

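View pics/scene7C.png

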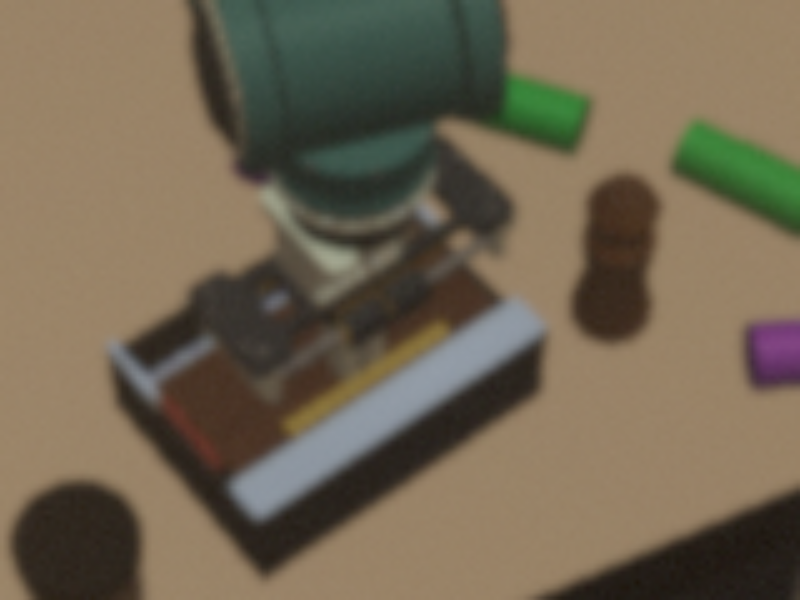

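```bash
python3 - <<'E'
from h import *
im=get_image('side'); px=im['pixels'].astype(float)
ims=get_image('scene')
def W(x,y,z): return np.r_[O+ex*x/1e3+ey*y/1e3,z/1e3]
from scipy.ndimage import map_coordinates
I7=px; 
I5=cv2.imread('pics/side5.png')[:,:,::-1].astype(float)
I6=cv2.imread('pics/side6.png')[:,:,::-1].astype(float)
# profiles along tray x on cover plane z=68 at several y: brass=bar bright ; strip
xs=np.arange(-80,60,1.0)
def prof(I,cam,y0s,z):
    out=0
    for y in y0s:
        uv=np.array([proj(cam,W(x,y,z)) for x in xs])
        out=out+np.stack([map_coordinates(I[...,k],[uv[:,1],uv[:,0]],order=1) for k in range(3)],1)
    return out/len(y0s)
ref=None
for n,I in (('5',I5),('6',I6),('7',I7)):
    pb=prof(I,im,np.arange(-58,-35,2),78.)
    yel=pb[:,0]-pb[:,2]  # R-B
    w=np.clip(yel-80,0,None)*(xs>-20); 
    ps=prof(I,im,np.arange(-80,60,5),68.); bl=np.clip(ps[:,2]-ps[:,0]+30,0,None)*(xs<-20)*(xs>-76)
    print(n,'bar centre',(w*xs).sum()/w.sum(),'strip centre',(bl**2*xs).sum()/(bl**2).sum())
S=cv2.imread('pics/scene7.png')[:,:,::-1].astype(float)
pb=prof(S,ims,np.arange(-58,-40,2),78.); yel=np.clip(pb[:,0]-pb[:,2]-50,0,None)*(xs>-20); print('scene bar',(yel*xs).sum()/yel.sum())
status()
E
```

```text
5 bar centre 17.65220539997279 strip centre -66.02029508485357
6 bar centre 35.360923210879776 strip centre -45.95968989795326
7 bar centre 38.46313569870313 strip centre -42.11984973766725
scene bar 38.480682966093816
t 10.00 pos [ 0.6342 -0.0602  0.1519] trayxy(mm) 27.33359984399387 1.9695373217223546 tipz 67.89684494575073 F [-11.3684  -3.4992  10.0281] Fx -11.864214622521501 open 0.0006874966675767325
tool x in tray 0.9999965422623256 -0.00015514085352022133 z in tray 0.0001546970336478366 0.9999999737087547 yaxis [-0.0025 -0.0008 -1.    ] q6 -1.931632766876025
```

>>> move_arm(targets=[0, 0, -0.04, 0, 0, 0, 0, 0, 0, 0, 0, 0, 0, 0, 0, 0, 0, 0, 0, 0, 0, 0, 0, 0, 0, 0, 0, 0, 0, 0, 0, 0, 0, 0, 0, 0, 0, 0, 0, 0])

```text
time: 10.8
ee_pos: [0.6342, -0.0602, 0.152]
eef_rot: [-0.702, 0.703, 0.079, -0.081]
wrist_force: [-10.0, -1.5, 6.8]
opening: 0.0005
```

```bash
python3 - <<'E'
from h import *
status()
E
```

```text
t 10.80 pos [ 0.6342 -0.0602  0.152 ] trayxy(mm) 27.30946721526912 1.9721754819400408 tipz 68.0179406163081 F [-9.9852 -1.4707  6.788 ] Fx -10.060087197153855 open 0.0004667270967930886
tool x in tray 0.9999964447145686 -0.00019908102672397835 z in tray 0.00019882298187986797 0.9999999755005403 yaxis [-0.0026 -0.0007 -1.    ] q6 -1.9316307131467942
```

>>> move_arm(targets=[0, -0.05, 0, 0, 0, 0, 0, -0.03, 0, 0, 0, 0, -0.05, 0, 0, 0, 0, -0.3, 0, 0, 0, 0, -1, 0, 0, 0, -1, -3, 0, 0, 0, -4, -4, 0, 0, 0, -4, -4, 0, 0])

```text
time: 11.6
ee_pos: [0.555, -0.078, 0.268]
eef_rot: [0.703, -0.702, -0.08, 0.08]
wrist_force: [0.1, -0.8, 0.9]
opening: 0.0005
```

>>> move_arm(targets=[0, -4, -2, 0, 0, 0, -4, 0, 0, 0, 0, -4, 0, 0, 0, 0, 0, 0, 0, 0, 0, 0, 0, 0, 0, 0, 0, 0, 0, 0, 0, 0, 0, 0, 0, 0, 0, 0, 0, 0])

```text
time: 12.4
ee_pos: [0.4395, -0.1049, 0.2863]
eef_rot: [0.703, -0.702, -0.08, 0.081]
wrist_force: [0.3, -0.6, -0.2]
opening: 0.0004
```

```bash
python3 - <<'E'
from h import *
status()
for c,b in (('side',(160,280,220,380)),('scene',(160,280,190,350)),('wrist',None)):
    im=get_image(c); save(im,c+'8'); np.save(c+'8.npy',cloud(im))
    if b: cv2.imwrite('pics/%s8C.png'%c,cv2.resize(im['pixels'][b[0]:b[1],b[2]:b[3],::-1],None,fx=5,fy=5))
E
```

```text
t 12.40 pos [ 0.4395 -0.1049  0.2863] trayxy(mm) -172.3871632634934 2.2279290675069596 tipz 202.3168088962653 F [ 0.3137 -0.5758 -0.1718] Fx 0.17615562227575726 open 0.00037388021709812907
tool x in tray 0.9999994929970543 0.000610210115044082 z in tray -0.000609747697651969 0.999999647410887 yaxis [-0.0009  0.0004 -1.    ] q6 -2.0891057118793284
```

View pics/side8C.png

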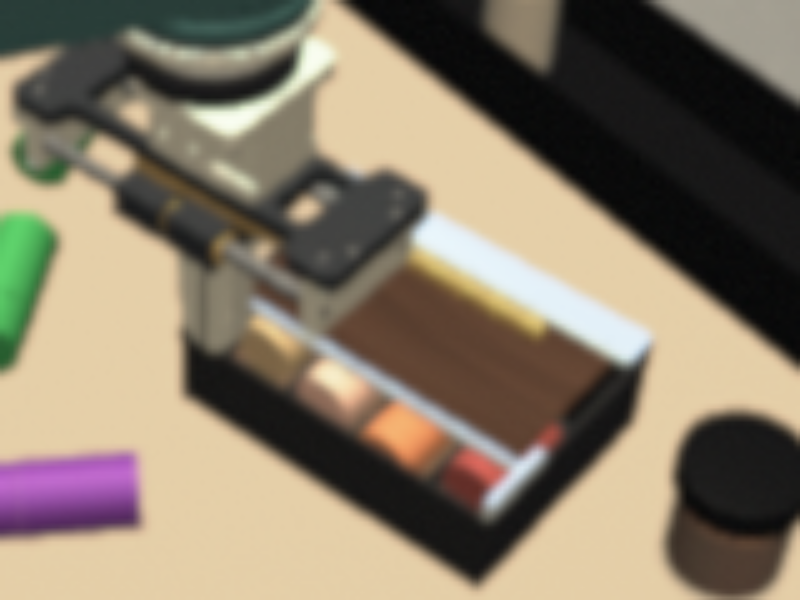

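View pics/scene8C.png

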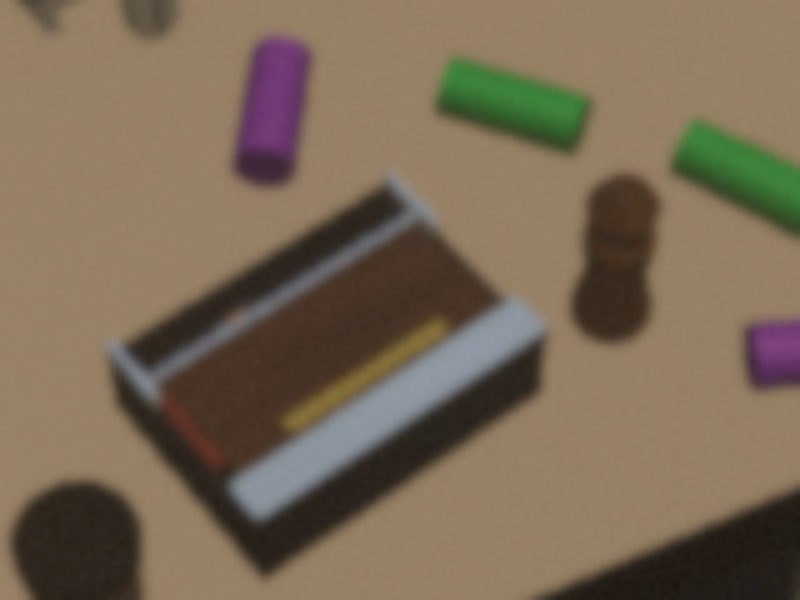

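View pics/wrist8.png

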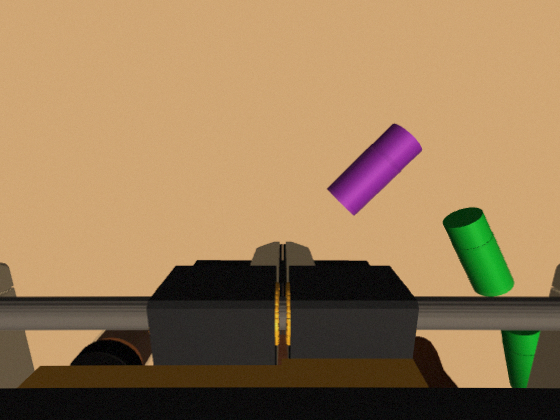

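>>> move_arm(targets=[0, 2, -1, 0, 0, 0, 4, -1, 0, 0, 0, 4, 0, 0, 0, 0, 4, 0, 0, 0, 0, 3, 0, 0, 0, 0, 1, 0, 0, 0, 0, 0, 0, 0, 0, 0, 0, 0, 0, 0])

```text
time: 13.35
ee_pos: [0.6137, -0.0648, 0.3066]
eef_rot: [0.703, -0.703, -0.08, 0.08]
wrist_force: [-0.3, 0.2, -0.5]
opening: 0.0003
```

```bash
python3 - <<'E'
from h import *
status()
im=get_image('wrist'); save(im,'wrist9'); P=cloud(im); np.save('wrist9.npy',P)
E
```

```text
t 13.35 pos [ 0.6137 -0.0648  0.3066] trayxy(mm) 6.357259329415497 2.1581929487319282 tipz 222.55136951949333 F [-0.3085  0.1573 -0.455 ] Fx -0.2652066206001599 open 0.00028042456009164704
tool x in tray 0.9999998596048602 2.365190424257748e-06 z in tray -2.319151435722033e-06 0.9999999962228568 yaxis [-0.0005 -0.     -1.    ] q6 -1.9441309383286092
```

View pics/wrist9.png

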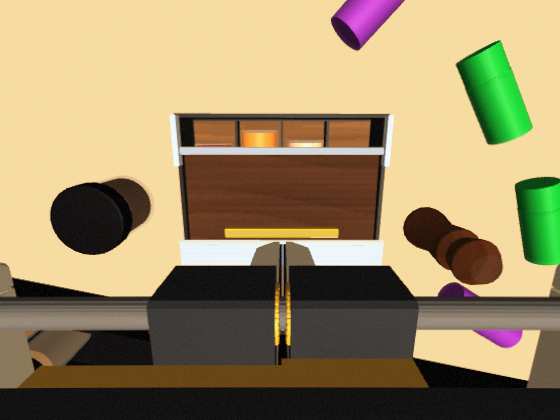

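```bash
python3 - <<'E'
from h import *
im=get_image('wrist'); px=im['pixels'].astype(int)
def T(c,r,z): p=pt(im,(c,r),z/1e3); d=(p[:2]-O)*1e3; return (d@ex).round(1),(d@ey).round(1)
for c in (235,330):
    print(c,[(r,tuple(px[r,c])) for r in list(range(110,120))+list(range(144,156))+list(range(226,246))])
for r in (113,114,115,116,120): print('wall60',r,T(235,r,60))
for r in (147,148,149,153,154,155): print('strip',r,T(235,r,68),T(235,r,70))
for r in (228,229,230,237,238,239): print('bar80',r,T(235,r,80.3))
for r in (239,240,241): print('mouth79',r,T(235,r,79))
P=cloud(im)
for r in (117,120,150,152,165,180,200,220,232,236,243,246):
    p=P[r,240]; print(r,((p[:2]-O)@ex*1e3).round(1),(p[2]*1e3).round(1))
E
python3 -c "
import cv2
a=cv2.imread('pics/wrist9.png');cv2.imwrite('pics/w9C.png',cv2.resize(a[215:260,180:290],None,fx=7,fy=7,interpolation=cv2.INTER_CUBIC))"
```

```text
235 [(110, (np.int64(246), np.int64(221), np.int64(162))), (111, (np.int64(245), np.int64(222), np.int64(161))), (112, (np.int64(242), np.int64(211), np.int64(154))), (113, (np.int64(203), np.int64(165), np.int64(123))), (114, (np.int64(83), np.int64(71), np.int64(63))), (115, (np.int64(81), np.int64(72), np.int64(63))), (116, (np.int64(83), np.int64(74), np.int64(65))), (117, (np.int64(71), np.int64(64), np.int64(56))), (118, (np.int64(26), np.int64(23), np.int64(20))), (119, (np.int64(54), np.int64(48), np.int64(39))), (144, (np.int64(137), np.int64(88), np.int64(53))), (145, (np.int64(143), np.int64(91), np.int64(56))), (146, (np.int64(151), np.int64(106), np.int64(70))), (147, (np.int64(171), np.int64(153), np.int64(128))), (148, (np.int64(208), np.int64(216), np.int64(200))), (149, (np.int64(208), np.int64(215), np.int64(229))), (150, (np.int64(208), np.int64(216), np.int64(233))), (151, (np.int64(209), np.int64(215), np.int64(231))), (152, (np.int64(208), np.int64(215), np.int64(229))), (153, (np.int64(208), np.int64(211), np.int64(214))), (154, (np.int64(202), np.int64(183), n
[... 4047 characters left out ...]
))
strip 155 (np.float64(-38.3), np.float64(-46.0)) (np.float64(-38.4), np.float64(-45.7))
bar80 228 (np.float64(36.5), np.float64(-47.1))
bar80 229 (np.float64(37.6), np.float64(-47.1))
bar80 230 (np.float64(38.7), np.float64(-47.2))
bar80 237 (np.float64(46.5), np.float64(-47.5))
bar80 238 (np.float64(47.7), np.float64(-47.5))
bar80 239 (np.float64(48.8), np.float64(-47.6))
mouth79 239 (np.float64(49.3), np.float64(-47.8))
mouth79 240 (np.float64(50.4), np.float64(-47.8))
mouth79 241 (np.float64(51.5), np.float64(-47.9))
117 -75.9 60.3
120 -74.5 6.6
150 -43.5 70.2
152 -41.5 70.6
165 -27.9 67.1
180 -12.4 68.0
200 8.7 70.0
220 30.6 70.7
232 40.8 80.8
236 45.6 79.9
243 54.5 77.1
246 58.7 75.3
```

View pics/w9C.png

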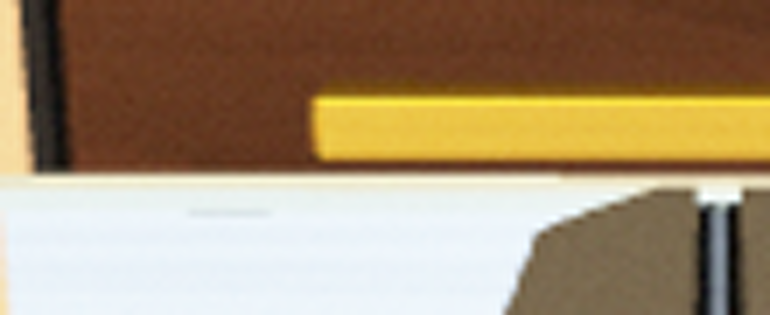

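```bash
python3 -c "
from bench import *
print(close_job())"
```

```text
the job is handed in; nothing more can be done
None
```

The spice tray is shut: the cover lies flat with its free edge under the lip and stayed there after I pulled the arm away. I handed the job in at about 13.5 s.

I swung the cover over with the closed fingers against its outer face. I then pressed it flat at about 6–11 N and slid it forward in small steps until the sideways force jumped at the stop, peaking at about 15 N. After that I eased off and lifted clear.

**Last checks:**
- **Cover home:** in the final wrist picture the bar sits at tray x of about 37–47 mm, with about 3 mm between the bar and the lip's mouth. That matches the runner being at its 25 mm stop.
- **Held by the lip:** the cover rises only slightly, about 4 mm towards its free edge. That fits the roughly 0.03 rad expected when it is tucked.
- **Tray and surroundings:** I saw no movement of the tray's rear wall, to within about 1 mm. The jar, mill and look-alikes beside the tray look the same in the pictures; I did not check the spoon or the farther jar separately.
- **Arm:** the fingertips were about 220 mm above the worktop, touching nothing.

**Disagreements:** two things did not line up, and I trusted the close wrist view on both:
- **Tray position:** my first fit from the fixed cameras was about 3 mm off along x, and I corrected it from the wrist depth image.
- **Bar position:** while the fingers were still at the stop, the fixed cameras put the bar's centre about 3.5 mm short of home.

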